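Put the reversing mirror back on its kinematic base

TASK

Put the framed reversing mirror back on the tracing stand so that the half-traced drawing lines up again: its glass facing out over the clamp-lever side, its foot plate fully home on the three balls, both sprung catches snapped over its side dowels. It has a wooden grip to lift it by; keep it upright, and since nobody measured how high the stand's head is clamped, feel your way down slowly and press with no more than about 20 N, then let go. Leave the ink bottle, the lidded glass jar and the ink tin where they are.

Things in the scene. Friction and masses are not known exactly. Their poses are not given: they have to be found in the camera images.
- mirror: Framed mirror upright on a foot plate, 0.3 to 0.5 kg, 134 mm tall. Origin: centre of the underside of its vee blocks. z up, glass looks to -x, width along y. Foot plate 80 (x) x 90 (y) x 8 mm at z 10 to 18; black frame 90 wide, 14 thick, z 18 to 98; wooden grip 18 (x) x 40 (y) mm, z 98 to 134 mm.
- mirror_grip (a point): Where to pinch: in the wooden grip, on the mirror's z axis, 120 mm above the mirror's origin; close the fingers along the mirror's x, across the grip's 18 mm. Axes as the mirror.
- mirror_front (a point): Middle of the foot plate's front edge, under the glass, 40 mm in -x and 14 mm up from the mirror's origin. Under the plate are three steel vee blocks at mirror (x, y) = (-30, 0), (22, 28), (22, -28) mm: 90 degree grooves 10 mm deep, 20 mm wide, open downward, running to the plate's middle. A 5 mm steel dowel runs along x on each side, at y = +-49, z = 14 mm.
- stand: Tracing stand, fixed: dark green foot 130 (x) x 160 (y) x 12 mm, origin centre of its underside, z up, clamp lever on its -x side. On its telescopic post a level aluminium head, 100 x 168 mm, is clamped by hand anywhere over 40 mm: top at z 65 to 105 mm, not reported. On it three 12 mm steel balls, centres 22 mm up, at (x, y) = (-30, 0), (22, 28), (22, -28) mm.
- home_lowest (a point): On the stand's z axis at z = 85.5 mm of the stand: where the mirror's origin comes home if the head is at its lowest. True home is 0 to 40 mm straight above it (20.5 mm over the head top), the mirror's axes along the stand's. Home, the mirror rests in its grooves on the three balls. Balls, grooves, dowels and catches are polished (friction about 0.15).
- catch_l (a joint): Sprung catch on the stand's +y side, black housing (y 57 to 82 mm, 49 mm above the head). Travel in m: 0 = nose out; 0.001 to 0.0017 with the mirror home; 0.003 to 0.0037 as the dowel passes. Dowels meet both noses 8 mm above home; damped, they resist with 10 to 18 N together until 3 mm above home, then let go and pull the plate down with 5 to 10 N. Go slowly (15 mm/s); over 20 N is too hard.
- catch_r (a joint): The same catch on the stand's -y side.
- ink_bottle: Bystander: small brown dropper bottle, 33 mm wide, 102 mm tall; origin under its centre.
- glass_jar: Bystander: clear glass jar with a grey lid, beside the stand, 59 mm wide, 75 mm tall; origin under its centre.
- ink_tin: Bystander: round ink tin with a grey lid and a black band, 71 mm wide, 38 mm tall; origin under its centre.
There are look-alikes about, which are no part of the job. What is shaped like the mirror but blue is not meant.

How it is judged:
By the outcome, as a careful person would: the job done as asked, in the order asked, and still so for the second after the job is handed in, with the robot touching nothing.
It also fails if it takes over 38 s, if anything falls off the work surface, if the arm or the gripper's body presses on something with over 40 N, if the wrist force passes 120 N, or if a joint passes its speed limit or range.

ROBOT

A 6-joint arm with a two-finger parallel gripper is mounted at the origin on a cart in front of the work surface, level with it; the furniture and walls round the work are solid. World frame = base frame: x ahead of the robot, y to its left, z up, the work surface at z = 0. Lengths are in m, angles in rad, forces in N, time in s.
With the tool pointing down it reaches from about 0.35 to 0.775 m from the base axis. Payload 5.5 kg.
Tool frame: the origin (TCP) lies at the very end of the fingers, on their centre line; the grasp point (between the pads) lies 19 mm behind it; z points along the fingers, y is the line along which they close (so a half turn about z gives the same grasp; the last joint's range is limited). The gripper opens to 85 mm and grips with 20 to 120 N. Pads are 22 mm wide; open, the fingers measure 114 mm over their backs; the gripper's body (76 mm by 85 mm) begins 54 mm behind the grasp point. The pads swing forward as they close: fully open they stand 13 mm farther back than shut.
Start: joints at [1.177, 0.313, 0.046, 1.304, 0, 1.431], TCP at [0.144, 0.557, 0.231] pointing down, gripper open.
Joint ranges: [-2.76, 2.76], [-0.86, 1.69], [-1.03, 1.26], [-2.2, 2.34], [-1.47, 1.5], [-3.14, 3.14]. Speed limits (rad/s): [2.57, 2.57, 3.14, 3.14, 3.14, 3.14].

INTERFACE

Orientations are given as a unit quaternion [w, x, y, z].
In Python, from workcell import env, cams, ticket, spotter gives the robot as it stands.
- The arm moves only by the tool jog_arm, never from a script. Its argument "increments" is a list that holds one entry, the list of rows, each a list of 7 numbers: the shift along the tool's x, y, z in units of 0.25 m (1.0 is 0.25 m), then the turn, a rotation vector about the tool's x, y, z in units of 180 degrees (1.0 is 180 degrees), then the closure in counts, from 0 (fully open) to 255 (shut). A call has 1 to 20 rows; each row shifts and turns the commanded pose from where the row before left it, along the tool's axes as they then stand; what a row does not reach is not made up. A row lasts 1/10 s, in which the tool goes at most 50 mm and 8.59 degrees, less where a joint would pass 70% of its speed; a pose out of reach is approached as far as the arm can. A call with a number of a shift or a turn outside -1 to 1 is refused whole. A call with a gripper value outside its range is refused whole. The fingers move at their own pace and stop on an object; "force" is the grip in N (left out, the last holds). Time passes only in rows, so rows that do not move let the fingers close. It gives the time, the measured TCP pose, the force, the opening and the grip force at its end, in the units of the state.
- env.get_state(): the state, without advancing time (a new reading comes with each control period).
- cams.read_camera(name): name is "scene" or "top" or "wrist"; returns a dict with "pixels" (400x640x3 uint8, red, green, blue), "fx", "fy", "cx", "cy" (pixels), "k1" (the pictures are not rectified: a ray, as slopes to the right and down, at radius r is drawn at 1 + k1 r^2 times it, then the intrinsics apply), "xyz" and "attitude" of the camera in the world; the wrist camera has in their place "mount" (4x4, takes a point from camera to tool coordinates, whose origin is the TCP and whose axes are the flange's). Camera axes: x right, y down, z forward; pixel columns grow to the right and rows downward; lengths in m; the calibration is good to about 2 mm. A picture is of the moment at which its call begins: read the wrist's pose just before it. There is no depth.
- ticket.hand_in(): hands the job in; it is judged then, once.
Trained networks look in the newest picture that a camera, given by its name, has taken for a name from the list of things; names that differ only in an ending like _2 or _b are one class to them, and where a whole thing is asked for, a point or a joint stands for the part that bears it (a point fixed in the world has none). Each returns a list of dicts, best first, with "conf" (0 to 1); they miss things now and then, are a little off and sometimes report something else, mostly with a low value. They report only what shows in the picture. A call takes as long as a camera call. They do not tell look-alikes from the thing itself.
- spotter.find_in(target, camera): "uv" ([column, row] in pixels, amid what is visible of it).
- spotter.cut_out(target, camera): "region" (400x640 bool, what is visible of it) and "uv" ([column, row] in pixels, amid what is visible of it).
- spotter.landmark_of(target, camera): "uv" ([column, row] in pixels: a listed point, or the origin of a listed thing).
The state is a dict: "clock": time; "joint_pos": joint angles; "qvel": joint speeds; "tau": joint torques, N m; "tcp_pos": TCP position; "orientation": TCP orientation; "wrist_force": force on the tool from outside, world axes, zero at the start; "ft_torque": the same for the moment, N m; "finger_gap": finger opening in m; "grip_force": force on a finger pad.
Only numpy, scipy, OpenCV 4.12 (cv2) and the standard library are available. Lean on these libraries where they do the work, as an engineer would, in place of code of your own. Each camera call takes 0.05 s, during which the arm holds its last target. There are 200 camera calls.

## Working session

There is one attempt and no reset: what is moved stays moved. The work goes in short steps, Python scripts to look and compute and a tool call to move; the robot and the scene stay as the last step left them, time stands still between calls to the robot, and variables do not carry over. Pictures are saved under pics/ and viewed, at most 10 in all, crops included, and the job is handed in when it is done.

Besides the shell and the picture viewer there is one more tool, called by a JSON object that holds its "op" and its "data". jog_arm: Moves the arm, as the interface text tells. Shifts and turns lie within -1 to 1; 1 stands for 0.25 m of shift or 180 degrees of turn. Its arguments: {"type":"object","properties":{"increments":{"type":"array"},"force":{"type":"number"}},"required":["increments"]}

```bash
ls; mkdir -p pics
cat > h.py <<'E'
import numpy as np, cv2
from scipy.spatial.transform import Rotation as R
from workcell import env, cams, ticket, spotter
def q2R(q): return R.from_quat([q[1],q[2],q[3],q[0]]).as_matrix()
def cam(n):
    s=env.get_state(); c=cams.read_camera(n)
    if n=="wrist":
        M=np.array(c["mount"]); Rt=q2R(s["orientation"])
        c["R"]=Rt@M[:3,:3]; c["p"]=np.array(s["tcp_pos"])+Rt@M[:3,3]
    else:
        a=np.array(c["attitude"],float)
        c["R"]=a if a.shape==(3,3) else q2R(a); c["p"]=np.array(c["xyz"],float)
    return c
def ray(c,uv):
    d=np.array([(uv[0]-c["cx"])/c["fx"],(uv[1]-c["cy"])/c["fy"]]); u=d.copy()
    for _ in range(30): u=d/(1+c["k1"]*(u@u))
    v=c["R"]@np.array([u[0],u[1],1]); return v/np.linalg.norm(v)
def onz(c,uv,z):
    v=ray(c,uv); return c["p"]+v*(z-c["p"][2])/v[2]
def tri(obs):
    A=np.zeros((3,3));b=np.zeros(3)
    for c,uv in obs:
        v=ray(c,uv);P=np.eye(3)-np.outer(v,v);A+=P;b+=P@c["p"]
    x=np.linalg.solve(A,b)
    return x,[float(np.linalg.norm((np.eye(3)-np.outer(ray(c,uv),ray(c,uv)))@(x-c["p"]))) for c,uv in obs]
def proj(c,X):
    p=c["R"].T@(np.array(X)-c["p"]); u=p[:2]/p[2]; u=u*(1+c["k1"]*(u@u)); return np.array([c["fx"]*u[0]+c["cx"],c["fy"]*u[1]+c["cy"]])
def save(c,n): cv2.imwrite("pics/"+n,c["pixels"][:,:,::-1])
E
python3 - <<'E'
from h import *
np.set_printoptions(precision=3,suppress=True)
print(env.get_state())
for n in ["scene","top"]:
    c=cam(n); save(c,n+"0.png"); print(n,c["p"],c["R"].tolist(),c["fx"],c["k1"], c.get("attitude"))
    for t in ["mirror","mirror_grip","mirror_front","stand","home_lowest","catch_l","catch_r","ink_bottle","glass_jar","ink_tin"]:
        print(t,[(np.round(d["uv"]),round(d["conf"],2)) for d in spotter.landmark_of(t,n)][:4])
E
```

```text
pics
{'clock': 0.0, 'joint_pos': array([ 1.177,  0.314,  0.045,  1.304, -0.   ,  1.431]), 'qvel': array([-0.002,  0.001,  0.001,  0.002,  0.001, -0.   ]), 'tau': array([  0.   , -48.063,  29.853,   0.02 ,  -0.   ,  -0.   ]), 'tcp_pos': array([0.144, 0.556, 0.23 ]), 'orientation': array([-0.   ,  0.127,  0.992, -0.001]), 'wrist_force': array([-0.048,  0.17 ,  0.525]), 'ft_torque': array([ 0.034, -0.007, -0.066]), 'grip_force': 0.0, 'finger_gap': 0.08536161704554865}
scene [-0.059 -0.557  0.774] [[0.5991044415136934, -0.5284310560656136, 0.601526796696495], [-0.8005609190572744, -0.38289480840046886, 0.4609704769051276], [-0.013269628357193697, -0.7577283053214715, -0.6524352322475491]] 385.74269064490585 0.029985091332756442 [-0.375  0.812 -0.409  0.181]
mirror [(array([230., 192.]), 0.93), (array([236., 158.]), 0.61)]
mirror_grip [(array([228., 130.]), 0.85)]
mirror_front [(array([219., 188.]), 0.88), (array([235., 149.]), 0.58), (array([266., 166.]), 0.45), (array([225., 158.]), 0.32)]
stand [(array([371., 286.]), 0.96)]
home_lowest [(array([378., 260.]), 0.79)]Traceback (most recent call last):
  File "<stdin>", line 7, in <module>
ValueError: it knows: glass_jar, home_lowest, ink_bottle, ink_tin, mirror, mirror_front, mirror_grip, stand
```

Run:
```python
from h import *
np.set_printoptions(precision=3,suppress=True)
C={n:cam(n) for n in ["scene","top","wrist"]}
for n,c in C.items():
    save(c,n+"1.png"); print(n,c["p"])
    for t in ["mirror","mirror_grip","mirror_front","stand","home_lowest","ink_bottle","glass_jar","ink_tin"]:
        print(t,[(np.round(d["uv"],1),round(d["conf"],2),onz(c,d["uv"],{"mirror_grip":.12,"mirror_front":.014,"home_lowest":.0855}.get(t,0))) for d in spotter.landmark_of(t,n)][:3])
c=np.vstack([C["scene"]["pixels"][:,:,::-1]]);
```

```text
scene [-0.059 -0.557  0.774]
mirror [(array([230.7, 191.1]), 0.94, array([0.524, 0.228, 0.   ])), (array([232.7, 159.5]), 0.76, array([0.649, 0.349, 0.   ])), (array([374.8, 257.9]), 0.53, array([ 0.554, -0.276,  0.   ]))]
mirror_grip [(array([230.7, 127.7]), 0.89, array([0.664, 0.347, 0.12 ])), (array([225.1, 157.8]), 0.63, array([0.532, 0.233, 0.12 ]))]
mirror_front [(array([217.8, 194.2]), 0.86, array([0.48 , 0.235, 0.014])), (array([238.5, 148.2]), 0.6, array([0.698, 0.367, 0.014]))]
stand [(array([372.4, 285.5]), 0.96, array([ 0.475, -0.315,  0.   ]))]
home_lowest [(array([376.1, 259.5]), 0.65, array([ 0.484, -0.312,  0.086]))]
ink_bottle [(array([264.6, 169.7]), 0.7, array([0.67 , 0.218, 0.   ]))]
glass_jar [(array([418. , 333.9]), 0.96, array([ 0.423, -0.459,  0.   ]))]
ink_tin [(array([406.1, 219.6]), 0.88, array([ 0.731, -0.276,  0.   ]))]
top [ 0.338 -0.074  1.356]
mirror [(array([231.7, 215.9]), 0.69, array([0.522, 0.234, 0.   ])), (array([198.2, 183.2]), 0.69, array([0.638, 0.355, 0.   ]))]
mirror_grip [(array([191.6, 170.9]), 0.8, array([0.652, 0.34 , 0.12 ])), (array([2
[... 170 characters left out ...]
 0.235, 0.014]))]
stand [(array([391.5, 226.6]), 0.8, array([ 0.48 , -0.317,  0.   ])), (array([223.1, 205.8]), 0.58, array([0.557, 0.265, 0.   ]))]
home_lowest [(array([393.9, 226.4]), 0.76, array([ 0.471, -0.309,  0.085])), (array([392.3, 227.9]), 0.49, array([ 0.467, -0.304,  0.085]))]
ink_bottle [(array([235.5, 175.4]), 0.52, array([0.665, 0.225, 0.   ])), (array([231.7, 215.1]), 0.31, array([0.525, 0.234, 0.   ]))]
glass_jar [(array([432.7, 244.2]), 0.87, array([ 0.418, -0.456,  0.   ]))]
ink_tin [(array([380.7, 156.1]), 0.58, array([ 0.731, -0.288,  0.   ]))]
wrist [0.073 0.574 0.373]
mirror []
mirror_grip []
mirror_front []
stand []
home_lowest []
ink_bottle []
glass_jar []
ink_tin []
```

View pics/scene1.png

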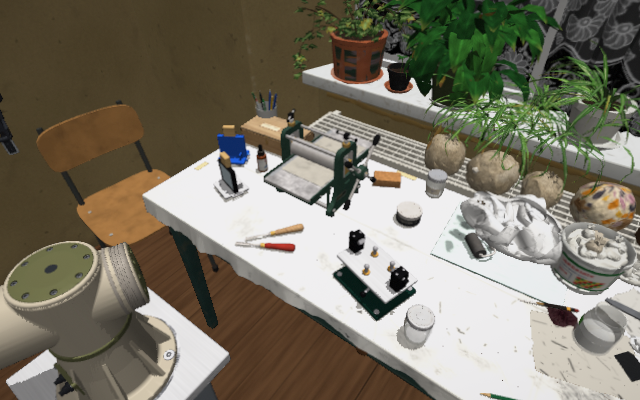

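View pics/top1.png

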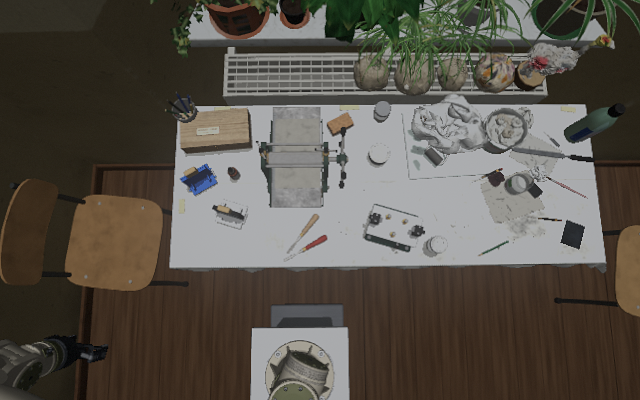

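Run:
```python
from h import *
np.set_printoptions(precision=4,suppress=True)
c=cam("wrist"); print(np.array(c["mount"]),c["fx"],c["cx"],c["cy"],env.get_state()["clock"])
S=cam("scene");T=cam("top")
im=S["pixels"][100:360,180:480,::-1]; im=cv2.resize(im[:,:],None,fx=2.3,fy=2.3,interpolation=cv2.INTER_CUBIC); cv2.imwrite("pics/s2.png",im)
```

```text
[[ 0.0006 -0.9579 -0.2872  0.0732]
 [ 1.      0.0006  0.0003 -0.0007]
 [-0.0001 -0.2872  0.9579 -0.1418]
 [ 0.      0.      0.      1.    ]] 289.2808615567596 318.46558807804587 197.53497143509875 1.7
```

View pics/s2.png

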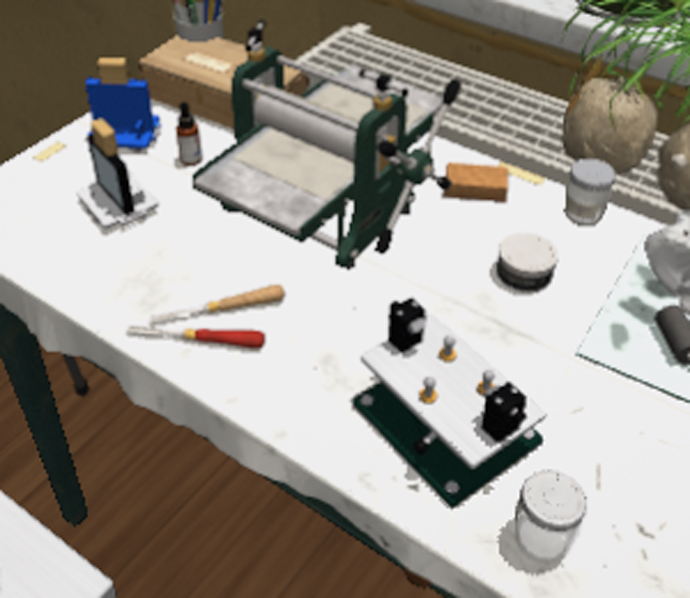

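{"op": "jog_arm", "data": {"increments": [[[-0.165,-0.078,-0.02,0,0,0,0],[-0.165,-0.078,-0.02,0,0,0,0],[-0.165,-0.078,-0.02,0,0,0,0],[-0.165,-0.078,-0.02,0,0,0,0],[-0.165,-0.078,-0.02,0,0,0,0],[-0.165,-0.078,-0.02,0,0,0,0],[-0.165,-0.078,-0.02,0,0,0,0],[-0.165,-0.078,-0.02,0,0,0,0],[-0.165,-0.078,-0.02,0,0,0,0],[-0.165,-0.078,-0.02,0,0,0,0],[-0.165,-0.078,0,0,0,0,0],[0,0,0,0,0,0.0465,0],[0,0,0,0,0,0.0465,0],[0,0,0,0,0,0.0465,0],[0,0,0,0,0,0.0465,0],[0,0,0,0,0,0.0465,0],[0,0,0,0,0,0.0465,0],[0,0,0,0,0,0.0465,0],[0,0,0,0,0,0.0465,0],[0,0,0,0,0,0.0465,0]]]}}

```text
clock: 3.8
tcp_pos: [0.5297, 0.2351, 0.2813]
orientation: [-0.0, 0.708, 0.706, 0.0]
wrist_force: [-0.1, 0.5, -0.3]
finger_gap: 0.0853
grip_force: 0.0
```

Run:
```python
from h import *
np.set_printoptions(precision=4,suppress=True)
c=cam("wrist"); save(c,"w1.png"); s=env.get_state(); print(s["clock"],s["tcp_pos"],s["joint_pos"],q2R(s["orientation"]))
for t,z in [("mirror",0),("mirror_grip",.12),("mirror_front",.014)]:
    print(t,[(d["uv"],round(d["conf"],2),onz(c,d["uv"],z)) for d in spotter.landmark_of(t,"wrist")][:3])
```

```text
3.85 [0.5298 0.2351 0.2813] [0.2791 0.3152 0.1702 1.4257 0.     1.859 ] [[ 0.0091  1.      0.    ]
 [ 1.     -0.0091  0.0001]
 [ 0.0001  0.     -1.    ]]
mirror [([316.2, 161.4], 0.75, array([0.5262, 0.2362, 0.    ])), ([406.2, 80.3], 0.62, array([0.6493, 0.3469, 0.    ]))]
mirror_grip [([441.0, 71.7], 0.8, array([0.6484, 0.3434, 0.12  ])), ([317.6, 185.3], 0.65, array([0.5286, 0.2305, 0.12  ]))]
mirror_front [([287.8, 154.4], 0.96, array([0.4862, 0.2487, 0.014 ]))]
```

View pics/w1.png

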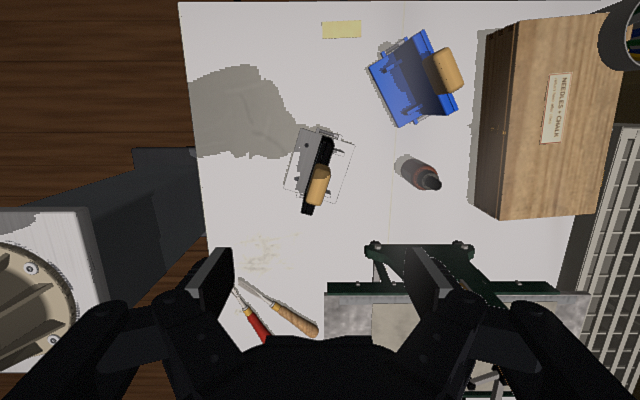

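{"op": "jog_arm", "data": {"increments": [[[-0.182,-0.02,0,0,0,0,0],[-0.182,-0.02,0,0,0,0,0],[-0.182,-0.02,0,0,0,0,0],[-0.182,-0.02,0,0,0,0,0],[-0.182,-0.02,0,0,0,0,0],[-0.182,-0.02,0,0,0,0,0],[-0.182,-0.02,0,0,0,0,0],[-0.182,-0.02,0,0,0,0,0],[-0.182,-0.02,0,0,0,0,0],[-0.182,-0.02,0,0,0,0,0],[0,0,0,0,0,0,0]]]}}

```text
clock: 5.1
tcp_pos: [0.4802, -0.2252, 0.2808]
orientation: [0.001, 0.708, 0.707, -0.001]
wrist_force: [-0.3, 0.5, -0.5]
finger_gap: 0.0852
grip_force: 0.0
```

Run:
```python
from h import *
import pickle
np.set_printoptions(precision=4,suppress=True)
c=cam("wrist"); save(c,"w2.png"); pickle.dump(c,open("w2.pkl","wb")); s=env.get_state(); print(s["clock"],s["tcp_pos"],q2R(s["orientation"]))
for t,z in [("stand",0),("home_lowest",.0855)]:
    print(t,[(d["uv"],round(d["conf"],2),onz(c,d["uv"],z)) for d in spotter.landmark_of(t,"wrist")][:3])
```

```text
5.15 [ 0.4802 -0.2227  0.2809] [[ 0.0002  1.     -0.0003]
 [ 1.     -0.0002  0.0002]
 [ 0.0002 -0.0003 -1.    ]]
stand [([315.1, 216.7], 0.63, array([ 0.4747, -0.3111,  0.    ]))]
home_lowest []
```

{"op": "jog_arm", "data": {"increments": [[[-0.18,0,0,0,0,0,0],[-0.18,0,0,0,0,0,0],[-0.04,0,0,0,0,0,0],[0,0,0,0,0,0,0]]]}}

```text
clock: 5.65
tcp_pos: [0.4813, -0.3199, 0.2808]
orientation: [-0.0, 0.706, 0.708, 0.0]
wrist_force: [-1.4, -0.3, -0.1]
finger_gap: 0.0854
grip_force: 0.0
```

Run:
```python
from h import *
import pickle
np.set_printoptions(precision=4,suppress=True)
c=cam("wrist"); save(c,"w3.png"); pickle.dump(c,open("w3.pkl","wb")); s=env.get_state(); print(s["clock"],s["tcp_pos"],q2R(s["orientation"]))
for t,z in [("stand",0),("home_lowest",.0855)]:
    print(t,[(d["uv"],round(d["conf"],2),onz(c,d["uv"],z)) for d in spotter.landmark_of(t,"wrist")][:3])
a=cv2.imread("pics/w2.png")[100:400,120:520]; b=cv2.imread("pics/w3.png")[0:300,120:520]
cv2.imwrite("pics/pair.png",np.hstack([a,b]))
```

```text
5.7 [ 0.4812 -0.3187  0.2811] [[-0.0036  1.     -0.0004]
 [ 1.      0.0036  0.0013]
 [ 0.0013 -0.0004 -1.    ]]
stand [([313.5, 158.3], 0.83, array([ 0.4737, -0.3139,  0.    ]))]
home_lowest [([314.3, 169.6], 0.96, array([ 0.4761, -0.3139,  0.0855]))]
```

View pics/pair.png

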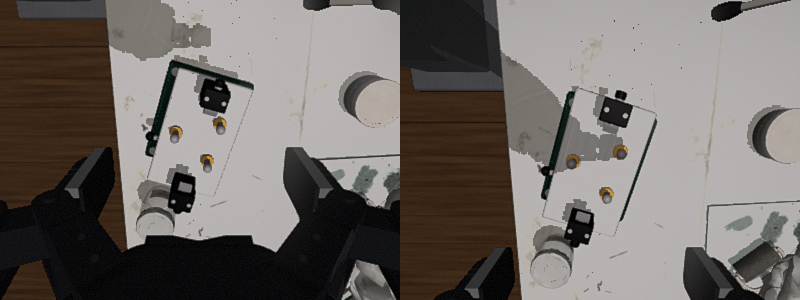

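Run:
```python
import cv2,numpy as np
a=cv2.imread("pics/w2.png")[150:310,255:385]; b=cv2.imread("pics/w3.png")[75:235,255:385]
z=lambda i:cv2.resize(i,None,fx=3,fy=3,interpolation=cv2.INTER_CUBIC)
cv2.imwrite("pics/pairz.png",np.hstack([z(a),z(b)]))
```

```text
(no output)
```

View pics/pairz.png

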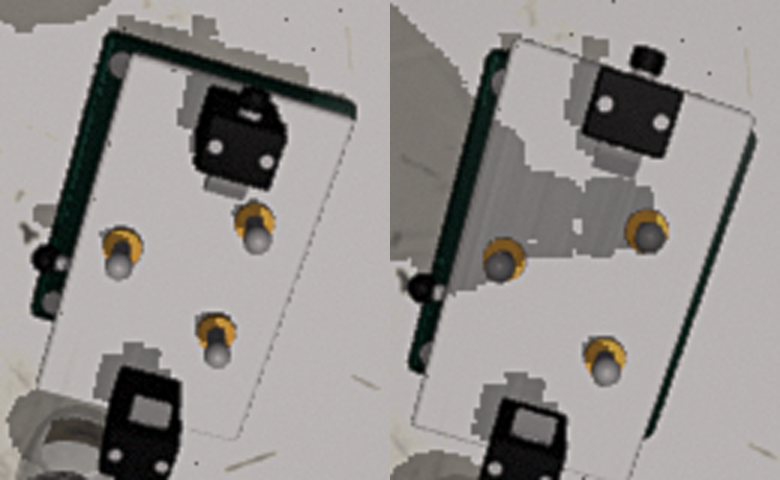

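```bash
cat > fit.py <<'E'
from h import *
import pickle
from scipy.optimize import least_squares
np.set_printoptions(precision=4,suppress=True)
c2=pickle.load(open("w2.pkl","rb"));c3=pickle.load(open("w3.pkl","rb"))
b=np.array([[-30,0,22],[22,28,22],[22,-28,22]])/1e3
h=np.array([[-50,84,0],[50,84,0],[50,-84,0],[-50,-84,0]])/1e3
Z=lambda l,ox,oy:np.array([[ox+u/3,oy+v/3] for u,v in l])
o2=Z([(118,265),(257,240),(217,354),(133,52),(355,120),(238,440),(38,387)],255,150)
o3=Z([(108,266),(260,237),(216,370),(125,40),(364,118),(240,480),(22,424)],255,75)
M=np.vstack([b,h])
def res(p,sel,cs):
    c,s=np.cos(p[2]),np.sin(p[2]); X=M@np.array([[c,s,0],[-s,c,0],[0,0,1]])+[p[0],p[1],p[3]]
    return np.concatenate([np.ravel([proj(k,X[i])-o[i] for i in sel]) for k,o in cs])
for nm,sel,cs in [("all",range(7),[(c2,o2),(c3,o3)]),("balls",range(3),[(c2,o2),(c3,o3)]),("w2",range(7),[(c2,o2)]),("w3",range(7),[(c3,o3)])]:
    r=least_squares(res,[.475,-.315,-.2,.085],args=(sel,cs)); print(nm,r.x,np.degrees(r.x[2]),np.sqrt(np.mean(r.fun**2)))
    if nm=="all": print(r.fun.reshape(2,7,2))
E
python3 fit.py
```

```text
all [ 0.4788 -0.3166 -0.2919  0.062 ] -16.7251977935023 0.7129675024051788
[[[ 0.6656 -0.7242]
  [-0.1046 -1.032 ]
  [ 0.1316 -1.3137]
  [-0.6648  0.2702]
  [-0.0067 -0.4503]
  [-0.2879 -0.0743]
  [-0.6373  0.2759]]

 [[ 1.2363  0.6703]
  [-0.1989  0.4717]
  [ 0.1405 -0.0208]
  [-0.152  -0.3762]
  [ 0.588  -0.457 ]
  [-0.9775  2.1782]
  [-0.0033  0.6917]]]
balls [ 0.4783 -0.3148 -0.2957  0.0686] -16.94091064180294 0.16033432051500748
w2 [ 0.4789 -0.3171 -0.2943  0.0623] -16.861126170648657 0.49601627239088003
w3 [ 0.4786 -0.3166 -0.29    0.0589] -16.614472523276756 0.6505818404143683
```

{"op": "jog_arm", "data": {"increments": [[[0.188,0.018,0,0,0,0,0],[0.188,0.018,0,0,0,0,0],[0.188,0.018,0,0,0,0,0],[0.188,0.018,0,0,0,0,0],[0.188,0.018,0,0,0,0,0],[0.188,0.018,0,0,0,0,0],[0.188,0.018,0,0,0,0,0],[0.188,0.018,0,0,0,0,0],[0.188,0.018,0,0,0,0,0],[0.188,0.018,0,0,0,0,0],[0.188,0.018,0,0,0,0,0],[0,0,0,0,0,0.047,0],[0,0,0,0,0,0.047,0],[0,0,0,0,0,0,0],[0,0,0,0,0,0,0]]]}}

```text
clock: 7.3
tcp_pos: [0.5284, 0.198, 0.2817]
orientation: [-0.0, 0.801, 0.598, 0.0]
wrist_force: [0.5, -0.2, 0.0]
finger_gap: 0.0853
grip_force: 0.0
```

Run:
```python
from h import *
import pickle
np.set_printoptions(precision=4,suppress=True)
c=cam("wrist"); save(c,"w4.png"); pickle.dump(c,open("w4.pkl","wb")); s=env.get_state(); print(s["clock"],s["tcp_pos"],s["orientation"],q2R(s["orientation"]))
for t,z in [("mirror",0),("mirror_grip",.12),("mirror_front",.014)]:
    print(t,[(d["uv"],round(d["conf"],2),onz(c,d["uv"],z)) for d in spotter.landmark_of(t,"wrist")][:2])
u=proj(c,[.528,.235,.05]).astype(int); print(u)
a=cv2.imread("pics/w1.png")[110:230,265:375]
x0,y0=u[0]-55,max(u[1]-65,0); print(x0,y0); b=cv2.imread("pics/w4.png")[y0:y0+120,x0:x0+110]
z=lambda i:cv2.resize(i,None,fx=3.6,fy=4,interpolation=cv2.INTER_CUBIC)
z=lambda i:cv2.resize(i,(396,432),interpolation=cv2.INTER_CUBIC)
cv2.imwrite("pics/mz.png",np.hstack([z(a),z(b)]))
```

```text
7.35 [0.5286 0.1975 0.2817] [0.     0.8016 0.5979 0.0002] [[ 0.285   0.9585  0.0003]
 [ 0.9585 -0.285   0.0002]
 [ 0.0003  0.0002 -1.    ]]
mirror [([308.7, 139.5], 0.95, array([0.5242, 0.2335, 0.    ])), ([374.6, 24.6], 0.79, array([0.649 , 0.3495, 0.    ]))]
mirror_grip [([309.9, 150.1], 0.76, array([0.5292, 0.2323, 0.12  ]))]
mirror_front [([281.5, 143.1], 0.64, array([0.4871, 0.2406, 0.014 ]))]
[309 141]
254 76
```

View pics/mz.png

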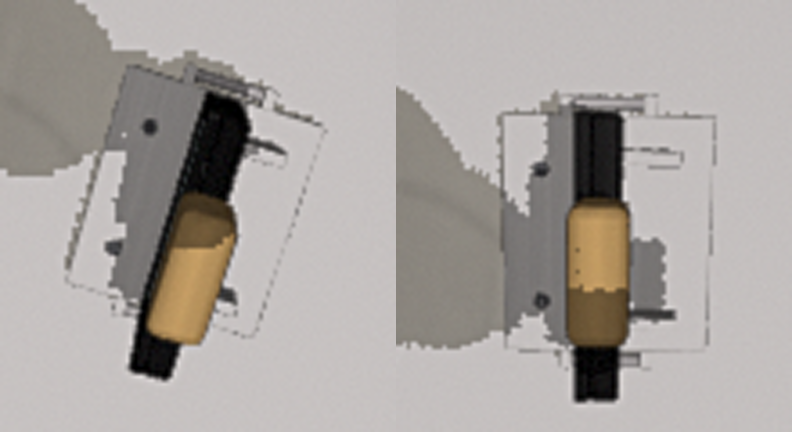

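```bash
cat > fitm.py <<'E'
from h import *
import pickle
from scipy.optimize import least_squares
np.set_printoptions(precision=4,suppress=True)
c4=pickle.load(open("w4.pkl","rb"));c1=dict(c4)
# w1 camera pose from its state: TCP and R
Rt=np.array([[.0091,1,0],[1,-.0091,0],[0,0,-1.]]);Mt=np.array(c4["mount"]);c1["R"]=Rt@Mt[:3,:3];c1["p"]=np.array([.5298,.2351,.2813])+Rt@Mt[:3,3]
Z=lambda l,ox,oy:np.array([[ox+u/3.6,oy+v/3.6] for u,v in l])
o1=Z([(127,66),(326,128),(253,337),(67,280),(194,272)],265,110)
o4=Z([(104,114),(319,116),(311,350),(108,350),(203,276)],254,76)
M=np.array([[-40,45,18],[40,45,18],[40,-45,18],[-40,-45,18],[0,0,134]])/1e3
def res(p,sel,cs):
    c,s=np.cos(p[2]),np.sin(p[2]); X=M@np.array([[c,s,0],[-s,c,0],[0,0,1]])+[p[0],p[1],p[3]]
    return np.concatenate([np.ravel([proj(k,X[i])-o[i] for i in sel]) for k,o in cs])
for nm,sel,cs in [("all",range(5),[(c1,o1),(c4,o4)]),("w4",range(5),[(c4,o4)]),("w1",range(5),[(c1,o1)]),("plate",range(4),[(c1,o1),(c4,o4)])]:
    r=least_squares(res,[.525,.235,-.2,0],args=(sel,cs)); print(nm,r.x,np.degrees(r.x[2]),np.sqrt(np.mean(r.fun**2)))
    if nm=="all": print(r.fun.reshape(2,5,2))
E
python3 fitm.py
```

```text
all [ 0.5297  0.2305 -0.3035 -0.0056] -17.391606652265637 0.6014441797957437
[[[-0.1022 -0.6183]
  [-0.6057 -0.8326]
  [ 0.0207 -0.5268]
  [-0.2031  0.2062]
  [-0.5384  1.7263]]

 [[ 0.7365 -0.4505]
  [-0.0432  0.0042]
  [-0.326   0.0834]
  [ 0.7578 -0.8073]
  [ 0.1975  0.1566]]]
w4 [ 0.5294  0.2306 -0.2974 -0.0027] -17.040071391906206 0.31617136565015663
w1 [ 0.5301  0.2299 -0.3102 -0.0089] -17.773118638486814 0.6136211147814078
plate [ 0.5296  0.2303 -0.3035 -0.0034] -17.39152498378979 0.4047550890778237
```

{"op": "jog_arm", "data": {"increments": [[[0.128,-0.034,0.05,0,0,0.0035,0],[0,0,0.18,0,0,0,0],[0,0,0.18,0,0,0,0],[0,0,0.18,0,0,0,0],[0,0,0.1,0,0,0,0],[0,0,0.034,0,0,0,0],[0,0,0,0,0,0,0],[0,0,0,0,0,0,255],[0,0,0,0,0,0,255],[0,0,0,0,0,0,255],[0,0,0,0,0,0,255],[0,0,0,0,0,0,255],[0,0,0,0,0,0,255],[0,0,0,0,0,0,255],[0,0,0,0,0,0,255]]], "force": 60}}

```text
clock: 9.0
tcp_pos: [0.5306, 0.2303, 0.1009]
orientation: [0.0, 0.806, 0.592, 0.0]
wrist_force: [-1.3, 0.1, 5.2]
finger_gap: 0.0173
grip_force: 62.3
```

{"op": "jog_arm", "data": {"increments": [[[0,0,-0.04,0,0,0,255],[0,0,-0.12,0,0,0,255],[0,0,-0.18,0,0,0,255],[0,0,-0.18,0,0,0,255],[0,0,-0.14,0,0,0,255],[-0.08,0.017,-0.06,0,0,0,255],[-0.165,0.035,0,0,0,0,255],[-0.165,0.035,0,0,0,0,255],[-0.165,0.035,0,0,0,0,255],[-0.165,0.035,0,0,0,0,255],[-0.165,0.035,0,0,0,0,255],[-0.165,0.035,0,0,0,0,255],[-0.165,0.035,0,0,0,0,255],[-0.165,0.035,0,0,0,0,255],[-0.165,0.035,0,0,0,0,255],[-0.165,0.035,0,0,0,0,255],[-0.165,0.035,0,0,0,0,255],[-0.165,0.035,0,0,0,0,255],[-0.083,0.015,0,0,0,-0.0028,255],[0,0,0,0,0,0,255]]]}}

```text
clock: 11.0
tcp_pos: [0.4768, -0.318, 0.2789]
orientation: [-0.001, 0.805, 0.594, -0.001]
wrist_force: [0.1, 1.2, -4.1]
finger_gap: 0.0173
grip_force: 61.0
```

Run:
```python
from h import *
import pickle
np.set_printoptions(precision=4,suppress=True)
c=cam("wrist"); save(c,"w5.png"); pickle.dump(c,open("w5.pkl","wb")); s=env.get_state(); print(s["clock"],s["tcp_pos"],q2R(s["orientation"]),s["wrist_force"],s["ft_torque"],s["finger_gap"])
S=cam("scene"); save(S,"s5.png"); pickle.dump(S,open("s5.pkl","wb"))
a=cv2.imread("pics/w5.png")[:300,200:430]; b=S["pixels"][150:300,300:470,::-1]
z=lambda i:cv2.resize(i,None,fx=2,fy=2,interpolation=cv2.INTER_CUBIC)
a=z(a)[:600]; b=z(b); b=np.vstack([b,np.zeros((600-b.shape[0],b.shape[1],3),np.uint8)])
cv2.imwrite("pics/h5.png",np.hstack([a,b])); print(a.shape,b.shape)
```

```text
11.05 [ 0.477  -0.3161  0.279 ] [[ 0.2938  0.9559 -0.0019]
 [ 0.9559 -0.2938  0.0019]
 [ 0.0012 -0.0023 -1.    ]] [ 0.1026  0.4069 -4.1039] [ 0.0448 -0.0438  0.0118] 0.017076791709670188
(600, 460, 3) (600, 340, 3)
```

View pics/h5.png

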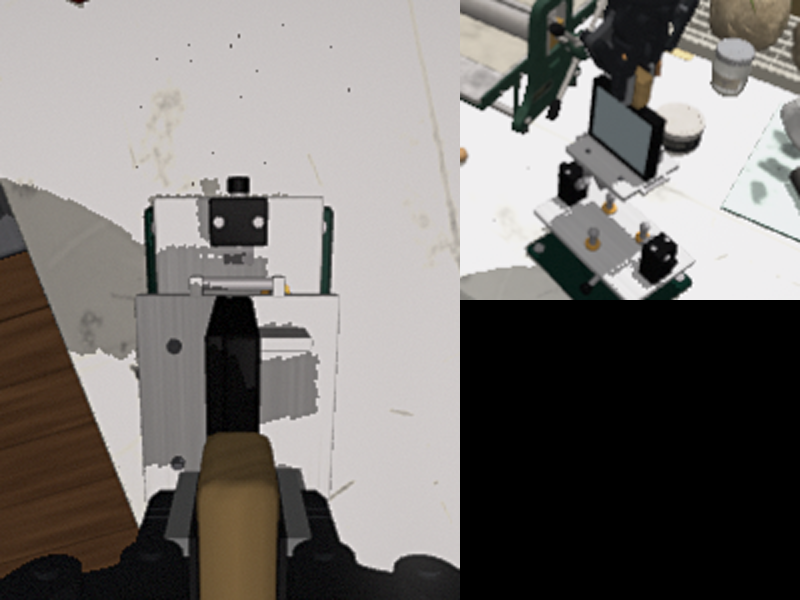

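Run:
```python
from h import *
import pickle
np.set_printoptions(precision=4,suppress=True)
c=pickle.load(open("w5.pkl","rb"));M=np.array(c["mount"]);c["R"]=M[:3,:3];c["p"]=M[:3,3]  # tool frame
for uv in [(268,147.5),(369.5,147.5)]: print("plate (expect x .045, y -+.04)",onz(c,uv,.083))
T=np.array([.477,-.3161,.279]);th=np.arctan2(-.2938,.9559);tx=np.array([.2938,.9559]);ty=np.array([.9559,-.2938])
y=np.radians(-16.94);
for top in (.066,.07,.074):
  for uv,s in [((276.5,98.5),(-.05,.084)),((362.5,98.5),(.05,.084))]:
    P=onz(c,uv,T[2]-top); w=np.array([.4783,-.3148])+[np.cos(y)*s[0]-np.sin(y)*s[1],np.sin(y)*s[0]+np.cos(y)*s[1]]-T[:2]
    print(top,"head seen",P,"expected",w@tx,w@ty)
```

```text
plate (expect x .045, y -+.04) [ 0.0453 -0.0389  0.083 ]
plate (expect x .045, y -+.04) [0.0454 0.0394 0.083 ]
0.066 head seen [ 0.0861 -0.0488  0.213 ] expected 0.0855004246559816 -0.049353333097855494
0.066 head seen [0.0861 0.0511 0.213 ] expected 0.08575356998269555 0.05064950894897611
0.07 head seen [ 0.0859 -0.0482  0.209 ] expected 0.0855004246559816 -0.049353333097855494
0.07 head seen [0.086  0.0505 0.209 ] expected 0.08575356998269555 0.05064950894897611
0.074 head seen [ 0.0858 -0.0477  0.205 ] expected 0.0855004246559816 -0.049353333097855494
0.074 head seen [0.0858 0.0499 0.205 ] expected 0.08575356998269555 0.05064950894897611
```

{"op": "jog_arm", "data": {"increments": [[[0.0065,0.0035,0.05,0,0,0,255],[0,0,0.1,0,0,0,255],[0,0,0.08,0,0,0,255],[0,0,0.03,0,0,0,255],[0,0,0.012,0,0,0,255],[0,0,0.012,0,0,0,255],[0,0,0.012,0,0,0,255],[0,0,0,0,0,0,255],[0,0,0,0,0,0,255]]]}}

```text
clock: 12.0
tcp_pos: [0.4794, -0.3138, 0.2068]
orientation: [0.0, 0.803, 0.595, 0.0]
wrist_force: [1.1, 0.7, -4.9]
finger_gap: 0.0169
grip_force: 61.0
```

Run:
```python
from h import *
np.set_printoptions(precision=4,suppress=True)
s=env.get_state(); print(s["clock"],s["tcp_pos"],q2R(s["orientation"]),s["wrist_force"],s["ft_torque"])
```

```text
12.0 [ 0.4794 -0.3138  0.2068] [[ 0.2911  0.9567  0.0007]
 [ 0.9567 -0.2911 -0.0005]
 [-0.0003  0.0009 -1.    ]] [ 1.1144  0.711  -4.9248] [-0.0521  0.0017  0.0175]
```

{"op": "jog_arm", "data": {"increments": [[[0,0,0.006,0,0,0,255],[0,0,0.006,0,0,0,255],[0,0,0.006,0,0,0,255],[0,0,0.006,0,0,0,255]]]}}

```text
clock: 12.4
tcp_pos: [0.4791, -0.3136, 0.2001]
orientation: [-0.0, 0.803, 0.595, 0.0]
wrist_force: [0.3, -0.3, -4.6]
finger_gap: 0.0174
grip_force: 61.0
```

{"op": "jog_arm", "data": {"increments": [[[0,0,0.006,0,0,0,255],[0,0,0.006,0,0,0,255],[0,0,0.006,0,0,0,255]]]}}

```text
clock: 12.7
tcp_pos: [0.4795, -0.3147, 0.1967]
orientation: [0.001, 0.804, 0.595, -0.0]
wrist_force: [-1.5, -3.1, 1.8]
finger_gap: 0.017
grip_force: 61.9
```

{"op": "jog_arm", "data": {"increments": [[[-0.002,0,0.004,0,0,0,255],[0,0,0.004,0,0,0,255]]]}}

```text
clock: 12.9
tcp_pos: [0.4797, -0.3149, 0.1953]
orientation: [0.002, 0.803, 0.595, 0.0]
wrist_force: [-0.7, -2.4, 8.1]
finger_gap: 0.017
grip_force: 62.8
```

{"op": "jog_arm", "data": {"increments": [[[0,0,0.004,0,0,0,255],[0,0,0.004,0,0,0,255]]]}}

```text
clock: 13.1
tcp_pos: [0.4801, -0.315, 0.1942]
orientation: [0.002, 0.803, 0.595, 0.001]
wrist_force: [-1.5, -1.0, 11.7]
finger_gap: 0.0173
grip_force: 63.3
```

{"op": "jog_arm", "data": {"increments": [[[0,0,0.001,0,0,0,255],[0,0,0.002,0,0,0,255]]]}}

```text
clock: 13.3
tcp_pos: [0.4802, -0.315, 0.1937]
orientation: [0.003, 0.803, 0.595, 0.001]
wrist_force: [-1.8, -0.1, 9.8]
finger_gap: 0.0172
grip_force: 63.2
```

{"op": "jog_arm", "data": {"increments": [[[0,0,0.003,0,0,0,255]]]}}

```text
clock: 13.4
tcp_pos: [0.4802, -0.315, 0.1925]
orientation: [0.002, 0.803, 0.595, 0.001]
wrist_force: [0.7, -0.8, 2.3]
finger_gap: 0.0173
grip_force: 62.0
```

{"op": "jog_arm", "data": {"increments": [[[0,0,0.003,0,0,0,255]]]}}

```text
clock: 13.5
tcp_pos: [0.4795, -0.3144, 0.1901]
orientation: [0.001, 0.803, 0.595, 0.0]
wrist_force: [0.1, -3.0, -4.8]
finger_gap: 0.0173
grip_force: 61.0
```

{"op": "jog_arm", "data": {"increments": [[[0,0,0.003,0,0,0,255]]]}}

```text
clock: 13.6
tcp_pos: [0.4786, -0.3146, 0.1886]
orientation: [0.0, 0.804, 0.595, -0.001]
wrist_force: [-2.1, -3.2, 3.5]
finger_gap: 0.0173
grip_force: 62.1
```

{"op": "jog_arm", "data": {"increments": [[[0,0,0.003,0,0,0,255]]]}}

```text
clock: 13.7
tcp_pos: [0.4786, -0.3147, 0.1884]
orientation: [0.0, 0.804, 0.595, -0.001]
wrist_force: [-3.2, -2.8, 7.4]
finger_gap: 0.017
grip_force: 62.7
```

{"op": "jog_arm", "data": {"increments": [[[-0.0018,-0.0012,0.002,0,0,0,255],[0,0,0,0,0,0,255]]]}}

```text
clock: 13.9
tcp_pos: [0.4785, -0.315, 0.1884]
orientation: [0.001, 0.804, 0.595, -0.0]
wrist_force: [-3.3, -2.9, 5.5]
finger_gap: 0.0176
grip_force: 62.5
```

Run:
```python
from h import *
np.set_printoptions(precision=4,suppress=True)
s=env.get_state(); print(s["clock"],s["tcp_pos"],q2R(s["orientation"]),s["wrist_force"],s["ft_torque"])
S=cam("scene");c=cam("wrist");save(c,"w6.png")
a=cv2.resize(c["pixels"][:300,200:430,::-1],None,fx=2,fy=2,interpolation=cv2.INTER_CUBIC)
b=cv2.resize(S["pixels"][180:300,320:440,::-1],(340,340),interpolation=cv2.INTER_CUBIC); b=np.vstack([b,np.zeros((260,340,3),np.uint8)])
cv2.imwrite("pics/h6.png",np.hstack([a,b]))
```

```text
13.9 [ 0.4785 -0.315   0.1884] [[ 0.2914  0.9566  0.0003]
 [ 0.9566 -0.2914 -0.0014]
 [-0.0013  0.0007 -1.    ]] [-3.2722 -2.9172  5.4846] [-0.7928  0.7139  0.0228]
```

View pics/h6.png

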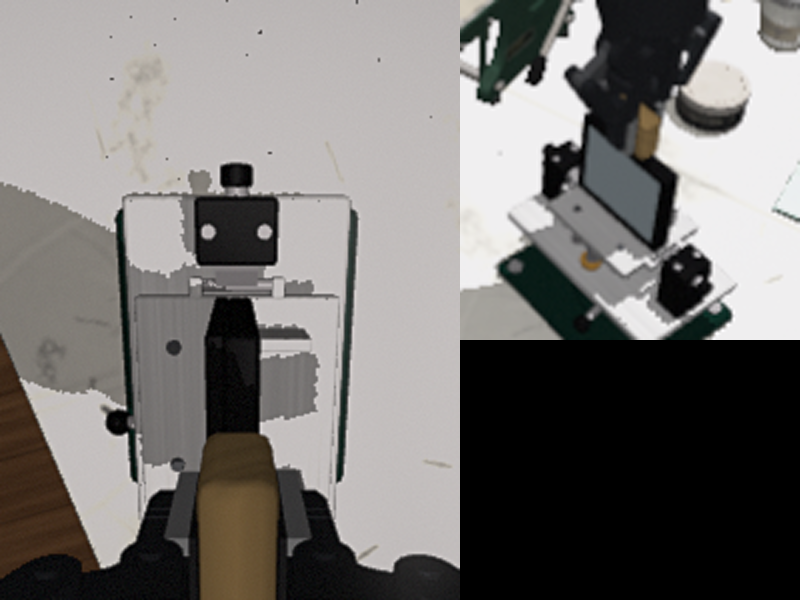

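{"op": "jog_arm", "data": {"increments": [[[-0.003,-0.002,0.001,0,0,0,255],[0,0,0.002,0,0,0,255],[0,0,0,0,0,0,255]]]}}

```text
clock: 14.3
tcp_pos: [0.4782, -0.3152, 0.1883]
orientation: [0.001, 0.803, 0.595, 0.0]
wrist_force: [-2.5, -0.7, 8.5]
finger_gap: 0.0175
grip_force: 63.0
```

{"op": "jog_arm", "data": {"increments": [[[0,0,0.001,0,0,0,255],[0,0,0,0,0,0,255]]]}}

```text
clock: 14.5
tcp_pos: [0.4782, -0.3152, 0.1883]
orientation: [0.001, 0.803, 0.595, 0.0]
wrist_force: [-1.9, -0.8, 9.9]
finger_gap: 0.0173
grip_force: 63.1
```

{"op": "jog_arm", "data": {"increments": [[[0,0,-0.004,0,0,0,255],[0,0,0,0,0,0,200],[0,0,0,0,0,0,120],[0,0,0,0,0,0,60],[0,0,0,0,0,0,0],[0,0,0,0,0,0,0],[0,0,0,0,0,0,0],[0,0,0,0,0,0,0],[0,0,0,0,0,0,0]]]}}

```text
clock: 15.4
tcp_pos: [0.4779, -0.3149, 0.1875]
orientation: [-0.0, 0.803, 0.595, 0.0]
wrist_force: [0.1, 0.5, 0.7]
finger_gap: 0.0852
grip_force: 0.0
```

{"op": "jog_arm", "data": {"increments": [[[0,0,-0.03,0,0,0,0],[0,0,-0.08,0,0,0,0],[0,0,-0.12,0,0,0,0],[0,0,-0.15,0,0,0,0],[0.1,0,0,0,0,0,0],[0.1,0,0,0,0,0,0],[0.1,0,0,0,0,0,0],[0,0,0,0,0,0,0]]]}}

```text
clock: 16.2
tcp_pos: [0.5003, -0.2409, 0.2835]
orientation: [0.0, 0.803, 0.597, 0.001]
wrist_force: [-0.6, -0.4, 0.2]
finger_gap: 0.0853
grip_force: 0.0
```

Run:
```python
from h import *
np.set_printoptions(precision=4,suppress=True)
s=env.get_state(); print(s["clock"],s["tcp_pos"],s["wrist_force"],s["finger_gap"])
S=cam("scene");c=cam("wrist")
y=np.radians(-16.94);Rz=np.array([[np.cos(y),-np.sin(y),0],[np.sin(y),np.cos(y),0],[0,0,1]])
b=np.ascontiguousarray(c["pixels"][:,:,::-1])
z0=.0874
u=proj(c,[.4783,-.315,.1]).astype(int);x0,y0=max(u[0]-65,0),max(u[1]-70,0)
W=cv2.resize(b[y0:y0+150,x0:x0+130],None,fx=3,fy=3,interpolation=cv2.INTER_CUBIC)
for X in [(-.04,.045,.018),(.04,.045,.018),(.04,-.045,.018),(-.04,-.045,.018)]:
    p=(proj(c,Rz@np.array(X)+[.4783,-.315,z0])-[x0,y0]+.5)*3; cv2.circle(W,tuple(int(v) for v in p),4,(0,0,255),1)
sc=cv2.resize(S["pixels"][190:300,330:430,::-1],(340,374),interpolation=cv2.INTER_CUBIC)
out=np.zeros((450,390+340,3),np.uint8); out[:W.shape[0],:W.shape[1]]=W; out[:374,390:]=sc
cv2.imwrite("pics/f.png",out)
```

```text
16.2 [ 0.5003 -0.2409  0.2835] [-0.5787 -0.3786  0.1798] 0.08529230215898335
```

View pics/f.png

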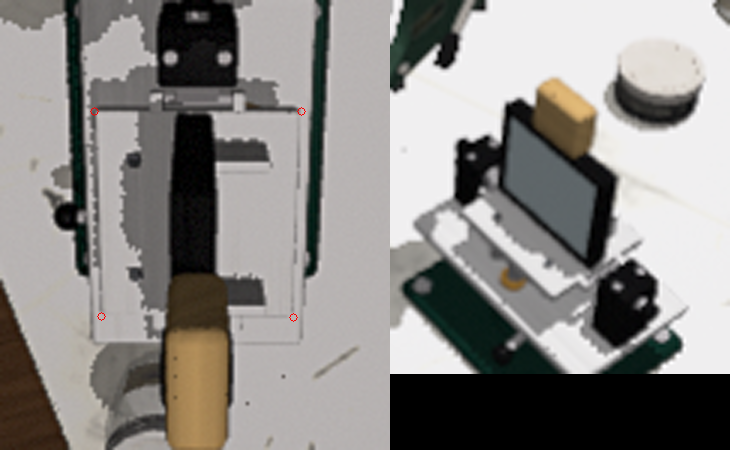

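The final picture shows the mirror upright on the stand with its glass to the lever side. The predicted home corners, red circles at (95,112), (301,112), (293,317) and (101,317), fall on the plate's corners. The fingers are clear of everything.

```bash
python3 -c "
from workcell import ticket
print(ticket.hand_in())"
```

```text
the job is handed in; nothing more can be done
None
```

I put the mirror back on the stand and handed the job in at about 16 s of robot time: glass facing the clamp-lever side, plate seated on the three balls, gripper released and clear. The catch positions can't be read directly. That both snapped is inferred from the force rising to about 16 N, dropping, then stopping solid at home height, and from the plate corners matching their predicted home positions in the last picture.

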